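# Open the vial chiller and park its hooked cover

### The job

Open the vial chiller for loading. First take the amber bottle with the blue cap off the chiller's rear deck and stand it in the white spill tray. Then lift the cover's raised white front, tilting the cover back until its hook clears the steel lip, and slide it back along the rails until the orange spring catch clicks up in front of the hook; do not touch the vials, and leave everything else standing where it is.

Things in the scene. Friction and masses are not known exactly. Their poses are not given: they have to be found in the camera images.
- chiller: Fixed low cream box, 250 long (its x) by 126 wide (its y) by 74 high. Origin: centre of its underside; +x runs from the front wall with the lip (outer face x=-125) to the rear wall, the way the cover slides open. Its front half (x=-119 to -45) is an open well with the vials under the cover; its rear half is the parking deck.
- lip (a point): Middle of the top of the chiller's front wall, the steel retaining lip: 61 above the bench, wall 6 thick (chiller x=-125 to -119). Outside the wall there is free space down to the bench.
- deck (a point): Centre of the flat parking deck between the rails (chiller x=37), 46 above the bench, 94 wide. It ends at the rear stop wall, inner face 82 behind this point, 74 high.
- rail (a point): A point on top of the rail at chiller x=0, y=52. Two aluminium rails, 10 wide, 62 above the bench, run along the chiller at y=+-52; side curbs outside them (inner faces y=+-57) rise to 70. From chiller x=43 to the rear wall, over-rails (underside 70, top 74, inner edges y=+-49) cover the rails: the cover must lie nearly flat to pass under them.
- vials: Blue rack of small capped vials, fixed in the chiller's front well under the cover, vial tops 47 above the bench. Its frame coincides with the chiller's.
- cover: Loose cover, 110 wide (y), about 300 g: flat plate 5 thick with an amber window, x=-62.5 (front) to +62 (rear), and a raised white front 40 high (x=-62.5 to -57.5) with a sloping back. Origin: on the plate's underside, on the centre line. Shut, it lies on the rails, origin at chiller x=-69, 62 above the bench. Its rear edge is the pivot when the front is lifted. Fully back it has moved 126.
- cover_lip (a point): Middle of the front end of the cover's finger lip, on its underside: the lip, 104 wide, 4 thick, sticks out 10.5 forward from the top of the raised white front, its underside 36 above the plate's underside (98 above the bench when shut). A finger tilted about 45 degrees, pointing down and towards the chiller, pries it up from below and then pushes the raised front back.
- cover_hook (a point): Middle of the bottom of the cover's steel hook, which hangs 9 below the cover's underside, 60 wide (y), 5 thick (cover x=-62.5 to -57.5). Shut, it hangs outside the front wall, 8 lower than the lip, so the cover cannot slide back until the hook is lifted. About 13 of travel later it drops inside the lip, between the rails, and the cover lies flat.
- catch (a joint): Orange spring catch, 24 wide, in the middle of the deck's front end; angle in rad: 0 = up (it springs back to this), positive = pressed down. Hinged at chiller x=-46, it ramps up to its tip. The hook passing over it needs a push of about 2 N and presses it to about 0.15, then it springs up.
- catch_tip (a point): Top of the tip of the orange catch, 58 above the bench when up; its upright rear face is at chiller x=-18. The hook of the parked cover lies behind this face (at larger chiller x), and the catch is up again, after about 117 of the cover's 126 travel.
- bottle_mid (a point): Amber glass bottle with a wide blue cap, upright, 105 tall, 200 g: body 52 in diameter up to 70 high, then a shoulder, cap 36 in diameter. It starts on the chiller's parking deck, in the cover's way. This point is its centre, half-way up; z along the bottle.
- spill_tray: Fixed white open tray 190 (x) by 110 (y) by 26 high, walls and floor 4 thick; origin: centre of its underside. It stands to the left or to the right of the chiller. Half of it (+x end) is taken by a clear bottle, the -x end is free.
- solvent_mid (a point): Bystander: clear bottle with a white cap in the spill tray, 52 in diameter, 105 tall; the point is its centre.
- tool_tray: Bystander: fixed blue open tray of the same size as the spill tray, on the other side of the chiller.
- beaker_mid (a point): Bystander: small glass beaker in the blue tray, 50 in diameter, 60 tall; centre.
- spanner: Bystander: small steel spanner, 80 long, lying in the blue tray; origin in the middle of its underside.
- flask: Bystander near the chiller's rear: clear bottle with a blue cap, 70 in diameter, 140 tall; origin under its centre.
- jar: Bystander near the chiller's rear: white jar with a red cap, 60 in diameter, 70 tall; origin under its centre.
- amber: Bystander farther out: amber bottle with a red cap, 64 in diameter, 130 tall; origin under its centre.
- mug: Bystander farther out: clear plastic beaker, 66 in diameter, 80 tall; origin under its centre.
Not all that is in view belongs to the job. What is shaped like the cover but brown is not meant.

How it is judged:
By the outcome, as a careful person would: the job done as asked, in the order asked, and still so for the second after the job is handed in, with the robot touching nothing.
It also fails if it takes over 59 s, if anything falls off the work surface, if the arm or the gripper's body presses on something with over 40 N, if the wrist force passes 120 N, or if a joint passes its speed limit or range.

### The arm

A 6-joint arm with a two-finger parallel gripper is mounted at the origin on the work surface. World frame = base frame: x ahead of the robot, y to its left, z up, the work surface at z = 0. Lengths are in m, angles in degrees, forces in N, time in s.
With the tool pointing down it reaches from about 0.425 to 0.95 m from the base axis. Payload 14.7 kg.
Tool frame: the origin (TCP) lies midway between the tips of the shut fingers; the grasp point (between the pads) lies 19 mm behind it; z points along the fingers, y is the line along which they close (so a half turn about z gives the same grasp; the last joint's range is limited). The gripper opens to 85 mm and grips with 20 to 120 N. Pads are 22 mm wide; open, the fingers measure 114 mm over their backs; the gripper's body (76 mm by 85 mm) begins 54 mm behind the grasp point. The pads swing forward as they close: fully open they stand 13 mm farther back than shut.
Start: joints at [62.533, 27.513, 91.461, -0, 61.026, -2.67], TCP at [0.273, 0.59, 0.231] pointing down, gripper open.
Joint ranges: [-157.49, 157.49], [-46.99, 117.5], [13.45, 153.17], [-89.5, 269.5], [5.16, 153.95], [-167.48, 167.48]. Speed limits (degrees/s): [108.29, 108.29, 136.94, 172.46, 172.46, 172.46].

### API

Orientations are given as [roll, pitch, yaw] about the fixed x, y, z axes, in that order (R = Rz(yaw) Ry(pitch) Rx(roll)).
In Python, from plant import goto, movel, set_joints, let_go, grab, wait, solve_ik, sense, camera, IKError, hand_in gives the robot as it stands. Calls block until the motion is done:
- goto(position, orientation): joint-space move of the TCP to a pose.
- movel(position, frame=None, v=0.15, until_force=None): straight line of the TCP; frame=None keeps the orientation; v is the mean speed in m/s. With until_force (N) it stops when the force on the tool has changed by that much, and returns True; else False.
- set_joints(angles): joint-space move.
- let_go() and grab(effort=None): open the fingers fully, or close them until they stop; effort is the grip in N (None keeps the last).
- wait(seconds).
- solve_ik(position, orientation): joint angles nearest the present ones, or None.
- sense(): the state.
- camera(name): name is "scene" or "top" or "wrist"; returns a dict with "frame" (384x512x3 uint8, red, green, blue), "vfov" (degrees; the focal length in pixels is half the picture's height over the tangent of half this angle, whatever the lens; pixels are square), "cx", "cy" (the principal point, pixels), "k1" (the pictures are not rectified: a ray, as slopes to the right and down, at radius r is drawn at 1 + k1 r^2 times it, then the intrinsics apply), "view" (4x4, takes a point from world to camera coordinates). Camera axes: x right, y down, z forward; pixel columns grow to the right and rows downward; lengths in m; the calibration is good to about 2 mm. A picture is of the moment at which its call begins. There is no depth.
A pose or a line that the arm cannot do raises IKError and nothing moves.
- hand_in(): hands the job in; it is judged then, once.
The state is a dict: "time_s": time; "qpos": joint angles; "qvel": joint speeds; "effort": joint torques, N m; "eef_pos": TCP position; "orientation": TCP orientation; "contact_force": force on the tool from outside, world axes, zero at the start; "ft_torque": the same for the moment, N m; "opening": opening from 0.0 (shut) to 1.0 (fully open); "finger_force": force on a finger pad.
Only numpy, scipy, OpenCV 4.12 (cv2) and the standard library are available. Lean on these libraries where they do the work, as an engineer would, in place of code of your own. Each camera call takes 0.05 s, during which the arm holds its last target. There are 200 camera calls.

## Working session

There is one attempt and no reset: what is moved stays moved. The work goes in short steps, each a Python script; the robot and the scene stay as the last script left them, time stands still between calls to the robot, and variables do not carry over. Pictures are saved under pics/ and viewed, at most 10 in all, crops included, and the job is handed in when it is done.

```bash
mkdir -p pics; ls
python3 - <<'E'
from plant import *
import cv2,pickle
for n in("scene","top"):
    c=camera(n); pickle.dump(c,open(n+".pkl","wb")); cv2.imwrite(f"pics/{n}.png",cv2.resize(c["frame"][:,:,::-1],(800,600),interpolation=cv2.INTER_CUBIC)); print(n,{k:c[k] for k in c if k!="frame"})
print(sense())
E
```

```text
pics
scene {'vfov': 49.17838743694451, 'cx': 258.071536852296, 'cy': 196.15523983677892, 'k1': -0.023639850651133398, 'view': array([[ 0.30640005,  0.9518858 , -0.00569501, -0.14616274],
       [ 0.66730065, -0.21905456, -0.71184616, -0.34493041],
       [-0.67884376,  0.21430942, -0.70231234,  1.60123323],
       [ 0.        ,  0.        ,  0.        ,  1.        ]])}
top {'vfov': 42.039186978580844, 'cx': 263.0634204149998, 'cy': 190.84083443206842, 'k1': -0.004503378825588612, 'view': array([[-1.10040248e-02, -9.99939421e-01,  2.58392577e-04,
        -4.63411612e-02],
       [-9.73957180e-01,  1.06595737e-02, -2.26481313e-01,
         6.13116335e-01],
       [ 2.26464838e-01, -2.74386929e-03, -9.74015476e-01,
         1.37167027e+00],
       [ 0.00000000e+00,  0.00000000e+00,  0.00000000e+00,
         1.00000000e+00]])}
{'time_s': 0.1, 'qpos': array([ 6.25328805e+01,  2.75475598e+01,  9.14899028e+01,  1.43117670e-03,
        6.10279220e+01, -2.66991064e+00]), 'qvel': array([ 0.03909851, -0.01696191, -0.13155606,  0.01249804,  0.03731049,
       -0.0055632 ]), 'effort': array([ 9.19157428e-04, -9.52244568e+01, -4.31041968e+01, -1.33457402e-04,
        4.86815479e-03, -3.44559896e-05]), 'eef_pos': array([0.2724129 , 0.5897445 , 0.23072342]), 'orientation': array([-1.79934745e+02, -4.29566298e-03,  1.55202095e+02]), 'contact_force': array([ 0.1024268 ,  0.07001399, -0.47294537]), 'ft_torque': array([ 0.07427598,  0.04292526, -0.02818761]), 'finger_force': 0.0, 'opening': 1.0003770862383732}
```

View pics/scene.png

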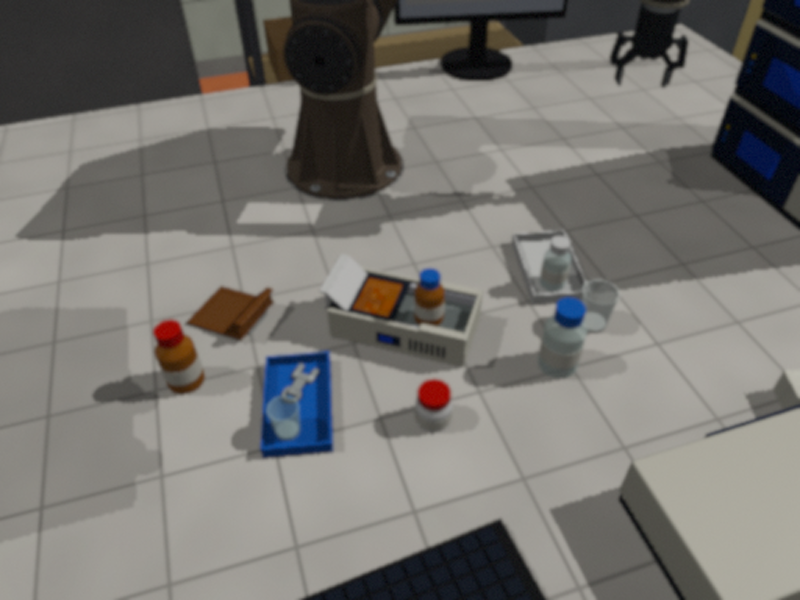

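View pics/top.png

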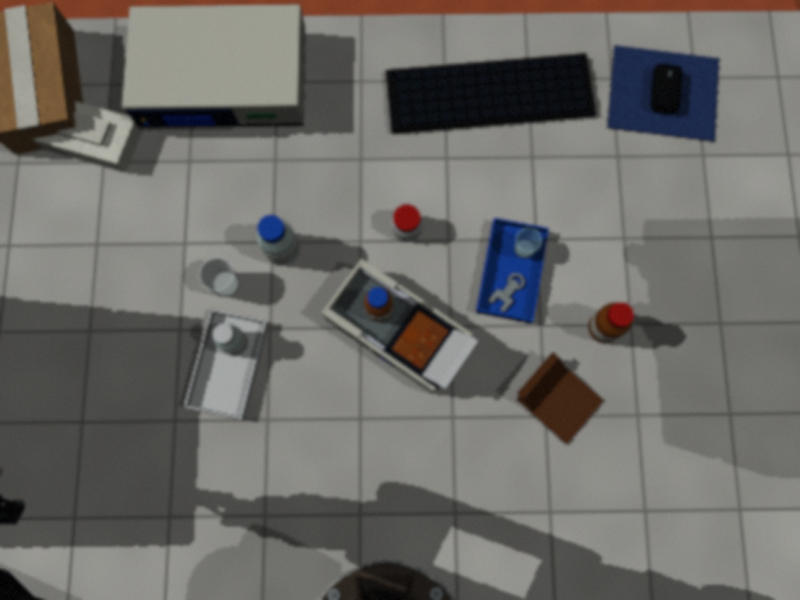

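Scene/top show the chiller with its white raised front (scene 345,282; top 450,357). Candidates for the bottle in top view: amber with blue cap on deck (377,297), amber with red cap (612,322), clear flask with blue cap (272,232), clear with white cap in spill tray (225,335). I choose (377,297). The brown cover at (560,397) is a decoy.

```bash
python3 - <<'E'
import cv2,pickle,numpy as np
t=pickle.load(open("top.pkl","rb"))["frame"][:,:,::-1]; s=pickle.load(open("scene.pkl","rb"))["frame"][:,:,::-1]
a=cv2.resize(t[160:260,110:310],(800,400),interpolation=cv2.INTER_CUBIC)
cv2.imwrite("pics/c1.png",a)
E
cat > h.py <<'E'
from plant import *
import cv2,pickle,numpy as np
def K(c):
    f=c["frame"].shape[0]/2/np.tan(np.radians(c["vfov"]/2)); return np.array([[f,0,c["cx"]],[0,f,c["cy"]],[0,0,1]])
def proj(c,P):
    V=c["view"]; return cv2.projectPoints(np.atleast_2d(P).astype(float),cv2.Rodrigues(V[:3,:3])[0],V[:3,3],K(c),np.array([c["k1"],0,0,0]))[0][:,0]
def ray(c,uv,z):  # world point at height z
    n=cv2.undistortPoints(np.array(uv,float).reshape(-1,1,2),K(c),np.array([c["k1"],0,0,0]))[:,0]
    V=c["view"]; R=V[:3,:3]; o=-R.T@V[:3,3]; d=np.c_[n,np.ones(len(n))]@R
    return o+d*((np.broadcast_to(z,len(n))-o[2])/d[:,2])[:,None]
E
```

```text
(no output)
```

View pics/c1.png

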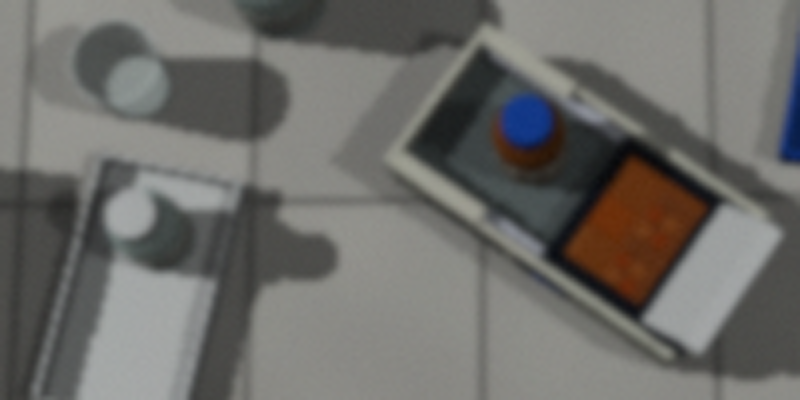

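Run:
```python
from h import *
t=pickle.load(open("top.pkl","rb"))
C=lambda p:np.array(p)/4+[110,160]
V=lambda p:np.array(p)/1.5625
r=ray(t,C([(488,28),(388,158),(672,358),(782,235),(693,355),(527,120),(95,157),(242,185),(130,213)]),[.074,.074,.07,.102,.102,.151,.026,.026,.105])
for n,p in zip("rearR rearL frontL lipR lipL cap trayRL trayRR solv".split(),r):print(n,p.round(4))
q=ray(t,V([(184,408),(243,418)]),.026);print(q)
d=(r[0]+r[1])/2-(r[3]+r[4])/2;print(np.degrees(np.arctan2(d[1],d[0])),np.linalg.norm(d[:2]),np.linalg.norm(r[0]-r[1]))
e=r[1]-r[0];print(np.degrees(np.arctan2(e[1],e[0]))-90)
s=(r[1]-r[2]);print(np.degrees(np.arctan2(s[1],s[0])),np.linalg.norm(s))
w=camera("wrist");st=sense();print(w["view"].round(3),w["vfov"],st["eef_pos"])
```

```text
rearR [0.684  0.0366 0.074 ]
rearL [0.588  0.1079 0.074 ]
frontL [ 0.443  -0.0932  0.07  ]
lipR [ 0.5241 -0.1703  0.102 ]
lipL [ 0.4413 -0.1066  0.102 ]
cap [0.5968 0.0051 0.151 ]
trayRL [0.6015 0.3306 0.026 ]
trayRR [0.5791 0.2209 0.026 ]
solv [0.5441 0.2836 0.105 ]
[[0.41939532 0.36811459 0.026     ]
 [0.3999278  0.25849311 0.026     ]]
53.968784135884555 0.2605609018354747 0.11959348109951434
53.35822342567124
54.20448750680964 0.24799536491978635
[[ 0.42   0.908 -0.001 -0.65 ]
 [ 0.874 -0.404  0.269 -0.036]
 [ 0.244 -0.113 -0.963  0.379]
 [ 0.     0.     0.     1.   ]] 63.712279162490006 [0.27242546 0.58982502 0.2308226 ]
```

Run:
```python
from h import *
th=np.radians(54);f=np.array([np.cos(th),np.sin(th),0]);c=np.array([.5625,-.029,0])
for yaw in(-126,54,):
    print(yaw,solve_ik(list(c-.045*f+[0,0,.31]),[180,0,yaw]))
# pry poses
from scipy.spatial.transform import Rotation as R
def ori(tilt,az,half):
    t=np.radians(tilt);fz=np.array([np.cos(np.radians(az)),np.sin(np.radians(az)),0])
    z=fz*np.cos(t)-np.array([0,0,np.sin(t)]);y=np.cross([0,0,1],fz)*(1 if half else -1);x=np.cross(y,z)
    return R.from_matrix(np.c_[x,y,z]).as_euler("xyz",degrees=True)
for tilt in(35,40,45,50):
  for az in(54,40,25):
    for half in(0,1):
      o=ori(tilt,az,half);print(tilt,az,half,[None if (q:=solve_ik(list(c+f*x+[0,0,z]),list(o))) is None else np.round(q) for x,z in((-.15,.09),(-.02,.08))])
goto(list(c-.045*f+[0,0,.31]),[180,0,-126])
w=camera("wrist");pickle.dump(w,open("w1.pkl","wb"));cv2.imwrite("pics/w1.png",cv2.resize(w["frame"][:,:,::-1],(800,600),interpolation=cv2.INTER_CUBIC))
print(sense()["time_s"])
```

```text
-126 [ -10.1729923    14.34094554  100.17535288    0.           65.48370157
 -154.1729923 ]
54 [-1.01729923e+01  1.43409455e+01  1.00175353e+02 -2.54444375e-14
  6.54837016e+01  2.58270077e+01]
35 54 0 [array([-57.,  45., 122.,  61.,  61., -75.]), array([-42.,  45., 124.,  77.,  57., -78.])]
35 54 1 [array([-57.,  45., 122.,  61.,  61., 105.]), array([-42.,  45., 124.,  77.,  57., 102.])]
35 40 0 [array([-59.,  44., 131.,  77.,  56., -84.]), array([-42.,  45., 134.,  98.,  55., -89.])]
35 40 1 [array([-59.,  44., 131.,  77.,  56.,  96.]), array([-42.,  45., 134.,  98.,  55.,  91.])]
35 25 0 [array([-60.,  45., 141.,  99.,  56., -97.]), array([ -38.,   47.,  143.,  123.,   60., -101.])]
35 25 1 [array([-60.,  45., 141.,  99.,  56.,  83.]), array([-38.,  47., 143., 123.,  60.,  79.])]
40 54 0 [array([-55.,  41., 122.,  60.,  57., -72.]), array([-39.,  42., 125.,  76.,  52., -73.])]
40 54 1 [array([-55.,  41., 122.,  60.,  57., 108.]), array([-39.,  42., 125.,  76.,  52., 107.])]
40 40 0 [array([-57.,  40., 131.,  76.,  52., -79.]), array([-39.,  41., 133.,  97.,  49., -83.])]
40 40 1 [
[... 782 characters left out ...]

45 25 1 [array([-53.,  36., 140.,  98.,  44.,  95.]), array([-32.,  38., 140., 122.,  44.,  92.])]
50 54 0 [array([-49.,  36., 123.,  56.,  49., -62.]), array([-34.,  37., 124.,  70.,  43., -61.])]
50 54 1 [array([-49.,  36., 123.,  56.,  49., 118.]), array([-34.,  37., 124.,  70.,  43., 119.])]
50 40 0 [array([-50.,  34., 131.,  72.,  42., -67.]), array([-33.,  35., 131.,  91.,  38., -69.])]
50 40 1 [array([-50.,  34., 131.,  72.,  42., 113.]), array([-33.,  35., 131.,  91.,  38., 111.])]
50 25 0 [array([-49.,  33., 138.,  95.,  38., -76.]), array([-28.,  34., 138., 118.,  36., -80.])]
50 25 1 [array([-49.,  33., 138.,  95.,  38., 104.]), array([-28.,  34., 138., 118.,  36., 100.])]
2.7167
```

View pics/w1.png

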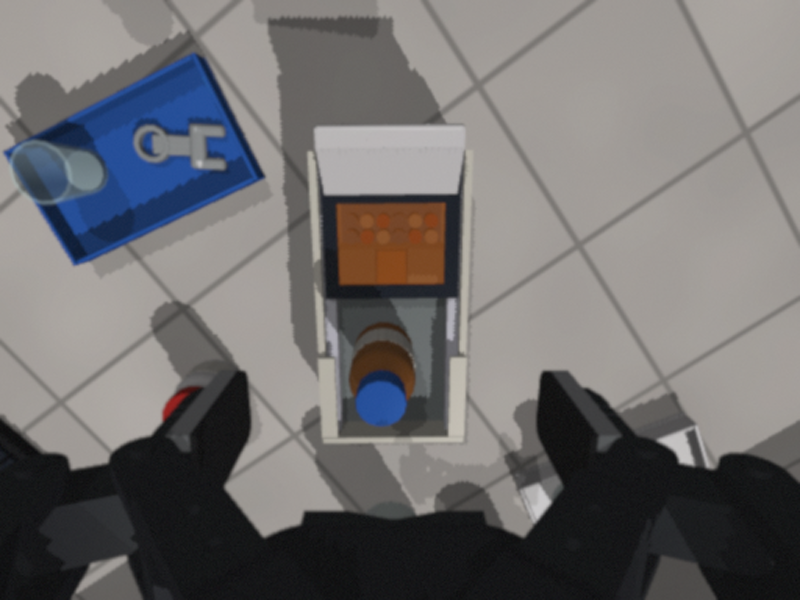

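Close view: bottle on deck is amber with blue cap (381,398) – choice confirmed; finger-lip front edge (315,127)–(465,126), chiller rear corners (322,442),(466,442).

Run:
```python
from h import *
from scipy.optimize import least_squares
w=pickle.load(open("w1.pkl","rb"));t=pickle.load(open("top.pkl","rb"))
px=np.array([(322,442),(466,442),(309,152),(473,150),(315,127),(465,126),(323,197),(461,195)])/1.5625
mod=np.array([(125,63,74),(125,-63,74),(-125,63,70),(-125,-63,70),(-142,52,102),(-142,-52,102)])/1e3
r=ray(w,px[:6],[.074,.074,.07,.07,.102,.102]);print(r.round(4))
mod[:,1]*=-1 if 0 else 1
def W(p,m): 
    c,s=np.cos(p[2]),np.sin(p[2]);return np.c_[p[0]+c*m[:,0]-s*m[:,1],p[1]+s*m[:,0]+c*m[:,1],m[:,2]]
tp=np.array([(388,158),(488,28),(672,358),(693,355),(782,235)])/4+[110,160]; tm=mod[[0,1,2,4,5]]
for sg in(1,-1):
    mw=mod.copy();mw[:,1]*=sg
    fw=lambda p:(proj(w,W(p,mw))-px[:6]).ravel()
    ft=lambda p:(proj(t,W(p,tm))-tp).ravel()
    for n,F in(("w",fw),("t",ft),("both",lambda p:np.r_[fw(p),ft(p)])):
        s=least_squares(F,[.5625,-.029,np.radians(54)],loss="soft_l1");print(sg,n,s.x[:2].round(4),np.degrees(s.x[2]).round(2),s.fun.round(1))
print("cap",ray(w,np.array([(381,398)])/1.5625,.151),"cap top",ray(t,np.array([(527,120)])/4+[110,160],.151))
```

```text
[[ 0.6911  0.0392  0.074 ]
 [ 0.5871  0.1149  0.074 ]
 [ 0.5455 -0.1621  0.07  ]
 [ 0.4435 -0.0898  0.07  ]
 [ 0.5277 -0.1692  0.102 ]
 [ 0.4437 -0.1089  0.102 ]]
1 w [0.4901 0.0322] 53.47 [157.5   0.9 -24.6   0.4 187.    0.4 -23.4   0.5 187.3  -0.5  -4.9  -1. ]
1 t [ 0.5656 -0.027 ] 54.05 [-1.1  0.  -0.2 -2.  -0.7  0.6  1.7  0.4  0.8 -0.1]
1 both [ 0.5673 -0.0243] 53.67 [  89.6    0.7  -92.8    0.3  106.7   -0.2 -104.1    0.4   98.4   -1.2
  -94.2   -1.1   -2.    -0.9   -0.9   -2.7   -2.     0.2    0.4   -0.
   -0.3   -0.3]
-1 w [ 0.5674 -0.0239] 54.56 [ 0.9  1.1 -1.1  0.3 -0.6  0.3  0.2  0.5 -0.1 -0.7  0.5 -1. ]
-1 t [ 0.5656 -0.027 ] 54.05 [-1.1  0.  -0.2 -2.  -0.7  0.6  1.7  0.4  0.8 -0.1]
-1 both [ 0.5672 -0.0243] 54.49 [ 0.7  0.8 -1.2  0.1 -0.5 -0.1  0.3  0.2 -0.  -1.1  0.6 -1.3 -2.1 -0.2
 -1.5 -2.3 -1.3 -0.1  1.1 -0.4 -0.1 -1. ]
cap [[0.59715579 0.00367194 0.151     ]] cap top [[0.59680296 0.00513131 0.151     ]]
```

Run:
```python
from h import *
o=[180,0,168.3]
b=[.597,.0043]; p=[.453,.304]
goto(b+[.20],o); movel(b+[.122],v=.12); grab(40); s=sense(); print(s["opening"],s["finger_force"],s["eef_pos"],s["time_s"])
movel(b+[.222],v=.15); s=sense(); print(s["opening"],s["finger_force"],s["contact_force"])
movel(p+[.20],v=.2); movel(p+[.09],v=.12)
print(movel(p+[.070],v=.03,until_force=4)); s=sense();print(s["eef_pos"],s["contact_force"])
w=camera("wrist");pickle.dump(w,open("w2.pkl","wb"));cv2.imwrite("pics/w2.png",w["frame"][:,:,::-1])
t=camera("top");cv2.imwrite("pics/t2.png",cv2.resize(t["frame"][150:300,90:290,::-1],(800,600),interpolation=cv2.INTER_CUBIC))
print(sense()["time_s"])
```

```text
0.4102297871657531 38.16251138749067 [0.59803445 0.0048645  0.12315015] 5.2667
0.41301439920944727 35.99449166416889 [-0.23139735 -0.17938957 -1.66066126]
True
[0.45331756 0.30439365 0.08097954] [-3.81072525  0.43834514 11.9810318 ]
9.4917
```

View pics/w2.png

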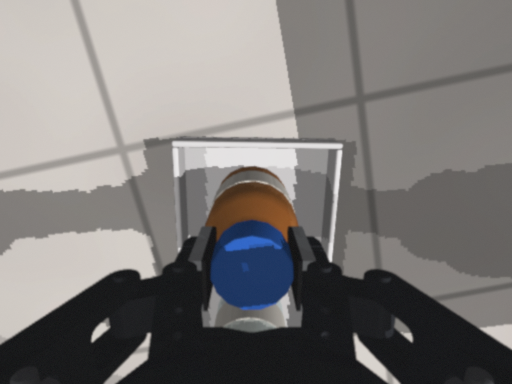

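Wrist view: bottle (250,265) stands within the tray walls (175–340), on the floor at the expected height. Release and go on to the cover.

```bash
cat >> h.py <<'E'
from scipy.spatial.transform import Rotation as Rt
C0=np.array([.5672,-.0242,0]);AZ=54.5
F=np.array([np.cos(np.radians(AZ)),np.sin(np.radians(AZ)),0])
def P(x,z): return list(C0+F*x+[0,0,z])
def ori(tilt):
    t=np.radians(tilt); z=F*np.cos(t)-np.array([0,0,np.sin(t)]); y=-np.cross([0,0,1],F)
    return [float(a) for a in Rt.from_matrix(np.c_[np.cross(y,z),y,z]).as_euler("xyz",degrees=True)]
def st(n=""):
    s=sense(); d=s["eef_pos"]-C0; f=s["contact_force"]
    print(n,"x %.4f y %.4f z %.4f"%(d@F,np.cross(F,d)[2],d[2]),"f along %.1f side %.1f z %.1f"%(f@F,np.cross(F,f)[2],f[2]),"t %.2f"%s["time_s"])
def pic(cam,name,box,scale):
    c=camera(cam);pickle.dump(c,open(name+".pkl","wb"));x0,y0,x1,y1=box
    cv2.imwrite(f"pics/{name}.png",cv2.resize(c["frame"][y0:y1,x0:x1,::-1],None,fx=scale,fy=scale,interpolation=cv2.INTER_CUBIC))
E
python3 - <<'E'
from h import *
let_go(); movel([.453,.304,.25],v=.2); st()
o=ori(35)
goto(P(-.20,.20),o); grab(20); st("above")
print(sense()["opening"])
movel(P(-.20,.074),v=.15); st("low")
print(movel(P(-.1408,.074),v=.06,until_force=5)); st("under")
print(movel(P(-.1408,.090),v=.02,until_force=1.5)); st("touch")
pic("scene","s3",(190,140,330,245),5.7)
E
```

```text
x 0.2003 y 0.2838 z 0.2490 f along 0.4 side 0.3 z -0.9 t 11.04
above x -0.2000 y 0.0000 z 0.2000 f along 0.3 side 0.0 z 0.5 t 14.07
0.0046313982221925535
low x -0.2000 y -0.0001 z 0.0745 f along 0.4 side 0.3 z -0.3 t 15.07
False
under x -0.1411 y -0.0001 z 0.0739 f along 0.4 side 0.1 z 0.5 t 16.20
False
touch x -0.1408 y -0.0000 z 0.0899 f along -0.6 side -0.5 z -1.6 t 17.15
```

View pics/s3.png

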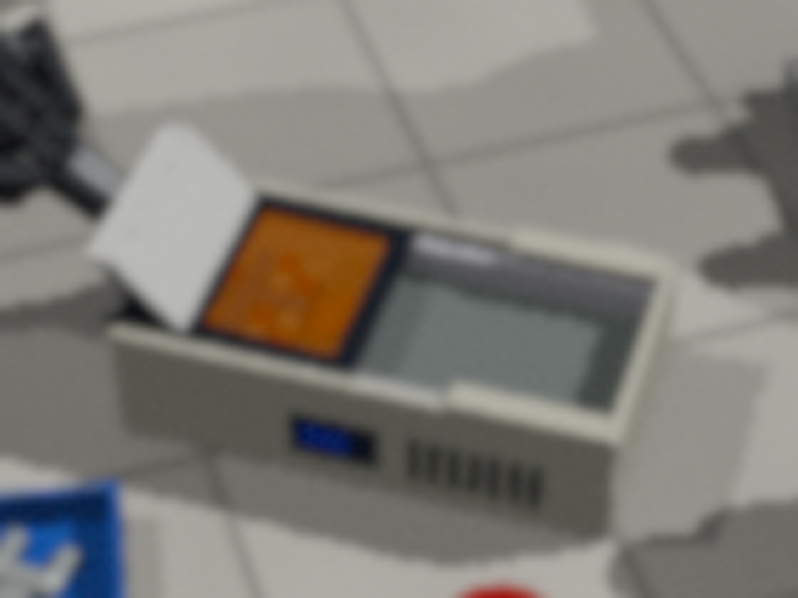

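The finger is under the white lip (scene crop 100,190), with about 1.6 N load; the deck is empty. Lift now.

Run:
```python
from h import *
for x,z in((-.1398,.095),(-.1388,.100),(-.1378,.106)):
    movel(P(x,z),v=.03); st()
pic("scene","s4",(190,140,330,245),5.7)
```

```text
x -0.1397 y -0.0000 z 0.0952 f along -0.2 side 0.2 z -1.0 t 17.52
 x -0.1388 y -0.0001 z 0.1002 f along -0.7 side -0.8 z -1.0 t 17.83
 x -0.1378 y -0.0001 z 0.1062 f along -0.2 side -0.2 z -1.4 t 18.18
```

View pics/s4.png

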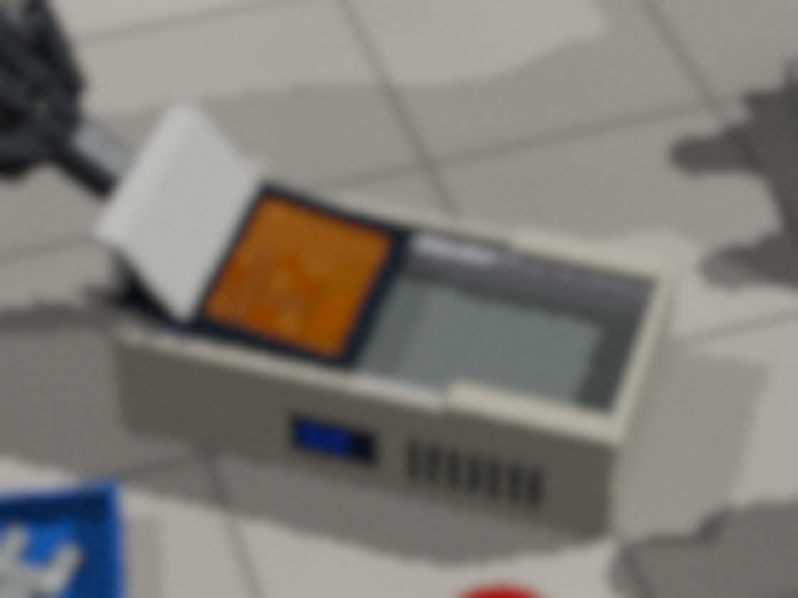

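The front has risen ~18 crop px (~14 mm), cover tilted. Push back past the wall, then lower.

Run:
```python
from h import *
for x in(-.130,-.122,-.114):
    print(movel(P(x,.106),v=.04,until_force=10)); st()
movel(P(-.114,.090),v=.03); st()
movel(P(-.114,.076),v=.03); st("lowered")
pic("scene","s5",(190,140,330,245),5.7)
```

```text
False
 x -0.1296 y 0.0002 z 0.1059 f along -0.8 side 0.8 z -1.3 t 18.57
False
 x -0.1217 y 0.0002 z 0.1060 f along 0.3 side 0.9 z -1.6 t 18.93
False
 x -0.1137 y 0.0002 z 0.1060 f along -0.2 side 0.1 z -1.6 t 19.27
 x -0.1140 y 0.0001 z 0.0899 f along 0.8 side 0.5 z -2.0 t 19.96
lowered x -0.1140 y 0.0001 z 0.0759 f along -0.4 side 1.2 z 0.0 t 20.57
```

View pics/s5.png

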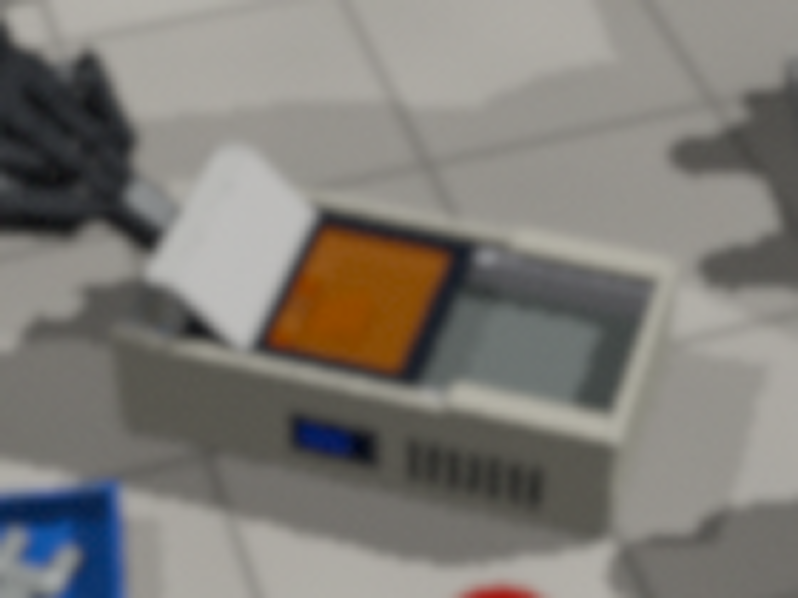

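The cover has moved back and lies flat on the rails (front face edge crop 245,345, rear edge 440,310). Push on with the finger lower on the raised front.

Run:
```python
from h import *
for x in(-.09,-.06,-.04,-.03,-.022,-.0145):
    r=movel(P(x,.077),v=.05,until_force=12); st(r)
    if r: break
pic("scene","s6",(190,140,330,245),5.7)
```

```text
False x -0.0897 y 0.0001 z 0.0771 f along -0.1 side 0.8 z 0.5 t 21.26
False x -0.0599 y 0.0001 z 0.0770 f along -0.0 side -0.7 z 0.5 t 22.01
False x -0.0397 y 0.0002 z 0.0770 f along -0.7 side 0.5 z -1.0 t 22.56
False x -0.0296 y 0.0002 z 0.0770 f along 0.2 side 0.2 z 0.2 t 22.91
False x -0.0216 y 0.0002 z 0.0770 f along -0.4 side -0.1 z 0.1 t 23.22
False x -0.0142 y 0.0002 z 0.0770 f along -0.6 side 1.2 z -0.2 t 23.52
```

View pics/s6.png

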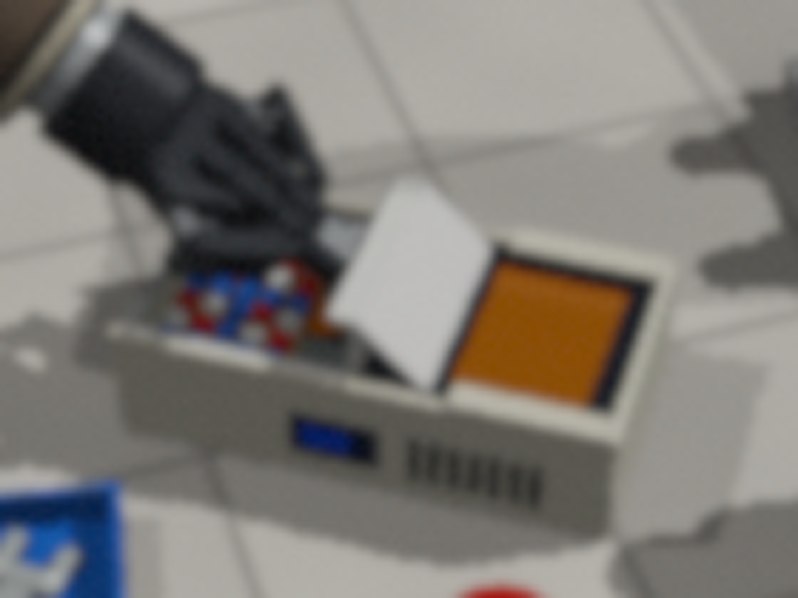

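The cover is nearly against the rear wall (rear edge crop 640,285). Push gently to the stop, then retreat and check.

Run:
```python
from h import *
print(movel(P(-.004,.077),v=.02,until_force=8)); st("stop")
movel(P(-.06,.080),v=.1); movel(P(-.12,.18),v=.2); movel(P(-.16,.26),v=.25)
st()
goto(P(-.045,.31),[180,0,-126]); st()
pic("wrist","w7",(150,50,350,350),2); c=pickle.load(open("w7.pkl","rb"))
w=c; s=camera("top");pickle.dump(s,open("t7.pkl","wb"))
a=cv2.resize(w["frame"][70:295,150:350,::-1],(400,450),interpolation=cv2.INTER_CUBIC)
b=cv2.resize(s["frame"][170:295,100:220,::-1],(400,417),interpolation=cv2.INTER_CUBIC)
cv2.imwrite("pics/m7.png",np.hstack([a,cv2.copyMakeBorder(b,0,33,0,0,cv2.BORDER_CONSTANT)]))
```

```text
True
stop x -0.0115 y -0.0009 z 0.0768 f along -7.7 side -1.6 z 5.7 t 23.88
 x -0.1597 y 0.0001 z 0.2595 f along -0.2 side 0.9 z -0.1 t 25.76
 x -0.0454 y 0.0006 z 0.3089 f along 0.5 side 0.1 z 0.9 t 27.33
```

View pics/m7.png

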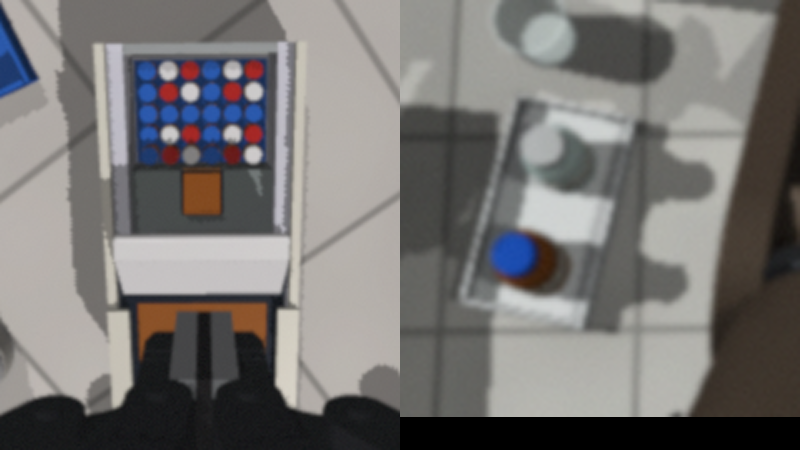

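Left: cover is fully back, and the orange catch (202,193) is up in front of it, with the vials untouched. Right: the amber bottle stands upright in the white tray (525,260).

```bash
python3 -c "
from plant import *
print(hand_in())"
```

```text
the job is handed in; nothing more can be done
None
```

I moved the amber bottle with the blue cap to the white spill tray, then slid the cover back to its rear stop. In the last picture the orange catch stands clear in front of the cover. I handed the job in at about 27 s of the 59 s allowed.

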